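# Core the casting mould and set its keeper dial

## Robot

A 6-joint arm with a two-finger parallel gripper is mounted at the origin on a cart in front of the work surface, level with it; the furniture and walls round the work are solid. World frame = base frame: x ahead of the robot, y to its left, z up, the work surface at z = 0. Lengths are in m, angles in rad, forces in N, time in s.
With the tool pointing down it reaches from about 0.25 to 0.85 m from the base axis. Payload 12.5 kg.
Tool frame: the origin (TCP) lies at the very end of the fingers, on their centre line; the grasp point (between the pads) lies 19 mm behind it; z points along the fingers, y is the line along which they close (so a half turn about z gives the same grasp; the last joint's range is limited). The gripper opens to 93 mm and grips with 3 to 60 N. Pads are 15 mm wide; open, the fingers measure 128 mm over their backs; the gripper's body (75 mm by 188 mm) begins 65 mm behind the grasp point.
Start: joints at [1.126, 0.351, 1.652, -0, 1.139, -0.085], TCP at [0.194, 0.515, 0.219] pointing down, gripper open.
Joint ranges: [-2.75, 2.75], [-0.79, 2.1], [0.01, 2.65], [-1.57, 4.71], [0.07, 3.14], [-2.87, 2.87]. Speed limits (rad/s): [2.22, 2.22, 2.79, 3.14, 3.14, 3.14].

## Interface

Orientations are given as a unit quaternion [x, y, z, w].
In Python, from rig import sensors, eyes, order, models gives the robot as it stands.
- The arm moves only by the tool step_arm, never from a script. Its argument "increments" is one flat list of numbers, 4 for each row, row after row: the shift along the tool's x, y, z in units of 50 mm (1.0 is 50 mm), then the turn about the tool's z in rad. A call has 1 to 8 rows; each row shifts and turns the commanded pose from where the row before left it, along the tool's axes as they then stand; what a row does not reach is not made up. A row lasts 1/10 s, in which the tool goes at most 50 mm and 8.59 degrees, less where a joint would pass 70% of its speed; a pose out of reach is approached as far as the arm can. A call is refused whole if a number of a shift passes 1 or a number of a turn 0.15, either way. A call with a gripper value outside its range is refused whole. "gripper" is the finger opening in mm, from 0 to 93, set as the call begins (left out, the last holds). The fingers move at their own pace and stop on an object; "grip_force" is the grip in N (left out, the last holds). Time passes only in rows, so rows that do not move let the fingers close. It gives the time, the measured TCP pose, the force and the opening at its end, in the units of the state.
- sensors.state(): the state, without advancing time (a new reading comes with each control period).
- eyes.grab_frame(name): name is "scene" or "top" or "wrist"; returns a dict with "color" (480x640x3 uint8, red, green, blue), "fx", "fy", "cx", "cy" (pixels), "R" (3x3) and "t" (3): a world point X has camera coordinates R X + t. Camera axes: x right, y down, z forward; pixel columns grow to the right and rows downward; lengths in m; the calibration is good to about 2 mm. A picture is of the moment at which its call begins. There is no depth.
- order.close_job(): hands the job in, once; it reports no verdict.
Trained networks look in a picture, given as the dict that the camera call returned (one of the last four; its "shot" number tells which), for a name from the list of things; names that differ only in an ending like _2 or _b are one class to them, and where a whole thing is asked for, a point or a joint stands for the part that bears it (a point fixed in the world has none). Each returns a list of dicts, best first, with "conf" (0 to 1); they miss things now and then, are a little off and sometimes report something else, mostly with a low value. They report only what shows in the picture. A call takes as long as a camera call.
- models.recognise(name, picture): "position" ([x, y, z] in m, in world coordinates, good to about 4 mm: the middle of the surface that is visible of it).
- models.trace(name, picture): "pixels" (480x640 bool, what is visible of it).
- models.pinpoint(name, picture): "position" ([x, y, z] in m, in world coordinates, good to about 4 mm: a listed point, or the origin of a listed thing).
The state is a dict: "time_s": time; "joints": joint angles; "qd": joint speeds; "effort": joint torques, N m; "tcp_pos": TCP position; "orientation": TCP orientation; "ft_force": force on the tool from outside, world axes, zero at the start; "wrist_torque": the same for the moment, N m; "gripper_width": opening from 0.0 (shut) to 1.0 (fully open).
Only numpy, scipy, OpenCV 4.12 (cv2) and the standard library are available. Lean on these libraries where they do the work, as an engineer would, in place of code of your own. Each camera call takes 0.05 s, during which the arm holds its last target. There are 200 camera calls.

## Task

Take every steel core rod from the wooden rack and push it, nose first, fully home into a bore of its own in the mould: hold it near its middle to start it in, then regrip it further back and push until it stops at the bottom. Once all the rods are home, turn the keeper dial on the mould until its pointer stands on the zero mark, and leave the bottle, the tape roll and the spirit level where they are.

Things in the scene. Friction and masses are not known exactly. Their poses are not given: they have to be found in the camera images.
- mould: heavy aluminium casting mould, 165 (x) x 230 (y) x 80 (z) mm, screwed to the worktop by low flanges (10 mm high, 21 mm wide) along its y sides. Origin at the centre of its underside; its x axis runs along the bores, inwards; the flat front face with the four bore mouths is at x = -82.5 mm and looks to the robot
- bore_0_bottom (a point): centre of the flat bottom of the leftmost (y = +87 mm) bore of the mould: a round, level, blind bore, 24 mm wide and 150 mm deep, its axis 45 mm above the worktop; the mouth, in the mould's front face, is 150 mm from this point against the mould's x axis
- bore_1_bottom (a point): centre of the flat bottom of the second (y = +29 mm) bore of the mould: a round, level, blind bore, 24 mm wide and 150 mm deep, its axis 45 mm above the worktop; the mouth, in the mould's front face, is 150 mm from this point against the mould's x axis
- bore_2_bottom (a point): centre of the flat bottom of the third (y = -29 mm) bore of the mould: a round, level, blind bore, 24 mm wide and 150 mm deep, its axis 45 mm above the worktop; the mouth, in the mould's front face, is 150 mm from this point against the mould's x axis
- bore_3_bottom (a point): centre of the flat bottom of the rightmost (y = -87 mm) bore of the mould: a round, level, blind bore, 24 mm wide and 150 mm deep, its axis 45 mm above the worktop; the mouth, in the mould's front face, is 150 mm from this point against the mould's x axis
- rod_a_mid (a point): centre of a straight eight-sided steel core rod, 200 mm long, 20 mm across opposite flats, about 0.4 kg (0.3 to 0.5). Its x axis runs along the rod to the nose (tapered over the last 14 mm to 11 mm wide). The rod lies on one flat, so two flats stand upright for the fingers. All the rods are alike; it may be absent
- rod_a_nose (a point): tip of the nose of the same rod, 100 mm from its centre; in a bore it touches the bottom when the rod is home, with 50 mm of the rod left outside. A rod let go part of the way in stays there, its tail sagging by up to about 4 degrees: lift it level before pushing on
- rod_b_mid (a point): centre of a straight eight-sided steel core rod, 200 mm long, 20 mm across opposite flats, about 0.4 kg (0.3 to 0.5). Its x axis runs along the rod to the nose (tapered over the last 14 mm to 11 mm wide). The rod lies on one flat, so two flats stand upright for the fingers. All the rods are alike; it may be absent
- rod_b_nose (a point): tip of the nose of the same rod, 100 mm from its centre; in a bore it touches the bottom when the rod is home, with 50 mm of the rod left outside. A rod let go part of the way in stays there, its tail sagging by up to about 4 degrees: lift it level before pushing on
- rod_c_mid (a point): centre of a straight eight-sided steel core rod, 200 mm long, 20 mm across opposite flats, about 0.4 kg (0.3 to 0.5). Its x axis runs along the rod to the nose (tapered over the last 14 mm to 11 mm wide). The rod lies on one flat, so two flats stand upright for the fingers. All the rods are alike; it may be absent
- rod_c_nose (a point): tip of the nose of the same rod, 100 mm from its centre; in a bore it touches the bottom when the rod is home, with 50 mm of the rod left outside. A rod let go part of the way in stays there, its tail sagging by up to about 4 degrees: lift it level before pushing on
- rod_d_mid (a point): centre of a straight eight-sided steel core rod, 200 mm long, 20 mm across opposite flats, about 0.4 kg (0.3 to 0.5). Its x axis runs along the rod to the nose (tapered over the last 14 mm to 11 mm wide). The rod lies on one flat, so two flats stand upright for the fingers. All the rods are alike; it may be absent
- rod_d_nose (a point): tip of the nose of the same rod, 100 mm from its centre; in a bore it touches the bottom when the rod is home, with 50 mm of the rod left outside. A rod let go part of the way in stays there, its tail sagging by up to about 4 degrees: lift it level before pushing on
- rack: fixed wooden rod rack, 236 (x) x 256 (y) mm, origin at the centre of its underside. The rods lie level along its x axis, noses to +x, in four open-topped slots 28 mm wide, 62 mm apart (y = +93, +31, -31, -93 mm; one may be empty), with axes 30 mm above the worktop; the rods rest on two saddles (each 34 mm long, 70 mm either side of the middle, teeth 34 mm high); between the saddles the rack is open down to its 6 mm base plate; end boards 42 mm high
- dial (a joint): keeper dial on top of the mould: black bar knob that turns about the vertical, angle in rad, 0 when its pointer is on the zero mark (the long broad black mark on the robot's side of the white scale), positive clockwise seen from above; stops at -0.6 and 2.7; stays where it is left (about 0.04 N m of friction)
- dial_grip (a point): point on the dial's axis at half the height of its bar, 112 mm above the worktop. The bar is 44 mm long, 14 mm wide, and 34 mm high (95 to 123 mm above the worktop); its length is along this point's x axis, which turns with it; the pointer is at the -x end. The dial plate below is 88 mm wide, its top 84 mm above the worktop; the knob's round skirt (44 mm wide) rises to 92 mm
- wipe_bottle_mid (a point): bystander: squeeze bottle, 64 mm wide and 186 mm high, standing; point on its axis 75 mm up
- tape_roll_mid (a point): bystander: orange roll of tape lying flat, 100 mm wide, 19 mm high; its centre
- spirit_level_mid (a point): bystander: short spirit level, 214 x 22 x 42 mm, lying with its length along its y axis; its centre
- rod_a: the whole of that rod; origin and axes as at its centre
- rod_b: the whole of that rod; origin and axes as at its centre
- rod_c: the whole of that rod; origin and axes as at its centre
- rod_d: the whole of that rod; origin and axes as at its centre

How it is judged:
By the outcome, as a careful person would: the job done as asked, in the order asked, and still so for the second after the job is handed in, with the robot touching nothing.
Of rod_a, rod_b, rod_c, rod_d only 3 to 4 are there at a start; the rules pass over those that are not, and their reading is None.
At some moment in a run one of rod_a, rod_b, rod_c, rod_d may be knocked a few centimetres aside while the robot is not near it.
It also fails if it takes over 210 s, if anything falls off the work surface, if the arm or the gripper's body presses on something with over 40 N, if the wrist force passes 120 N, or if a joint passes its speed limit or range.

## Working session

There is one attempt and no reset: what is moved stays moved. The work goes in short steps, Python scripts to look and compute and a tool call to move; the robot and the scene stay as the last step left them, time stands still between calls to the robot, and variables do not carry over. Pictures are saved under pics/ and viewed, on a budget of 14 in all, crops included, one or two more only if the job needs it, and the job is handed in when it is done.

Besides the shell and the picture viewer there is one more tool, called by a JSON object that holds its "op" and its "data", one argument or row to a line. step_arm: Moves the arm, as the interface text tells. Its arguments: {"type":"object","properties":{"increments":{"type":"array"},"gripper":{"type":"number"},"grip_force":{"type":"number"}},"required":["increments"]}

```bash
ls; mkdir -p pics; cat > h.py <<'E'
import numpy as np, cv2
from rig import sensors, eyes, order, models
from scipy.spatial.transform import Rotation as Rn
def save(f,name,crop=None,scale=1):
    im=f["color"][:,:,::-1]
    if crop: im=im[crop[1]:crop[3],crop[0]:crop[2]]
    if scale!=1: im=cv2.resize(im,None,fx=scale,fy=scale)
    cv2.imwrite("pics/"+name,im)
def proj(f,X):
    c=np.array(f["R"])@np.array(X)+np.array(f["t"]); return np.array([f["fx"]*c[0]/c[2]+f["cx"],f["fy"]*c[1]/c[2]+f["cy"]])
def ray(f,uv,z):
    R=np.array(f["R"]);t=np.array(f["t"]);o=-R.T@t
    d=R.T@np.array([(uv[0]-f["cx"])/f["fx"],(uv[1]-f["cy"])/f["fy"],1]); return o+d*(z-o[2])/d[2]
E
python3 - <<'E'
from h import *
s=sensors.state();print({k:np.round(v,3).tolist() for k,v in s.items()})
F={n:eyes.grab_frame(n) for n in("scene","top")}
for n,f in F.items():
    save(f,n+"0.png")
    for k in ["mould","rack","bore_0_bottom","bore_1_bottom","bore_2_bottom","bore_3_bottom","rod_a_mid","rod_a_nose","dial_grip","wipe_bottle_mid","tape_roll_mid","spirit_level_mid"]:
        print(n,k,[(np.round(d["position"],3).tolist(),round(d["conf"],2)) for d in models.pinpoint(k,f)])
E
```

```text
pics
{'time_s': 0.0, 'joints': [1.126, 0.351, 1.652, -0.0, 1.139, -0.085], 'qd': [-0.001, 0.0, -0.0, 0.001, 0.001, -0.002], 'effort': [0.0, -49.732, -28.525, 0.07, 0.026, -0.0], 'tcp_pos': [0.193, 0.514, 0.218], 'orientation': [0.179, 0.984, -0.001, -0.0], 'ft_force': [-0.045, -0.068, -0.335], 'wrist_torque': [-0.004, 0.013, 0.005], 'gripper_width': 1.0}
scene mould [([0.642, -0.243, 0.004], 0.9), ([0.59, 0.214, 0.03], 0.18)]
scene rack []
scene bore_0_bottom [([0.71, -0.152, 0.045], 0.92)]
scene bore_1_bottom [([0.707, -0.214, 0.045], 0.7), ([0.491, 0.219, 0.032], 0.22)]
scene bore_2_bottom [([0.71, -0.274, 0.048], 0.65), ([0.661, -0.245, 0.112], 0.64)]
scene bore_3_bottom [([0.707, -0.332, 0.045], 0.77)]
scene rod_a_mid [([0.492, 0.284, 0.027], 0.68)]
scene rod_a_nose [([0.485, 0.191, -0.003], 0.73), ([0.64, -0.239, 0.0], 0.38)]
scene dial_grip [([0.663, -0.242, 0.114], 0.65)]
scene wipe_bottle_mid [([0.734, 0.251, 0.075], 0.75)]
scene tape_roll_mid [([0.702, 0.095, 0.008], 0.68)]
scene spirit_level_mid [([0.496, -0.519, 0.021], 0.78)]
top mould [([0.648, -0.246, 0.004], 0.9)]
top rack [([0.487, 0.19, -0.001], 0.93), ([0.593, 0.276, 0.03], 0.41), ([0.662, -0.244, 0.114], 0.15)]
top bore_0_bottom [([0.487, 0.191, 0.0], 0.54), ([0.735, 0.251, 0.08], 0.21)]
top bore_1_bottom [([0.483, 0.162, 0.029], 0.64)]
top bore_2_bottom [([0.708, -0.159, 0.041], 0.5)]
top bore_3_bottom [([0.706, -0.334, 0.044], 0.6)]
top rod_a_mid [([0.494, 0.288, 0.031], 0.58)]
top rod_a_nose [([0.595, 0.275, 0.03], 0.79)]
top dial_grip [([0.663, -0.246, 0.112], 0.45)]
top wipe_bottle_mid [([0.735, 0.255, 0.076], 0.69)]
top tape_roll_mid [([0.702, 0.089, 0.011], 0.74)]
top spirit_level_mid [([0.499, -0.517, 0.016], 0.69), ([0.488, 0.218, 0.032], 0.39)]
```

View pics/top0.png

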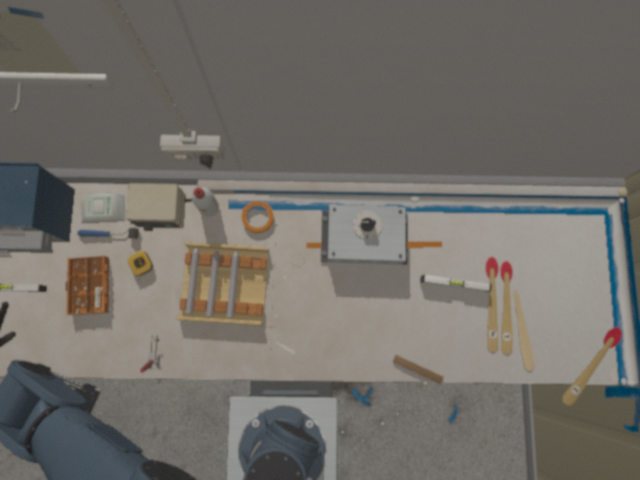

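View pics/scene0.png

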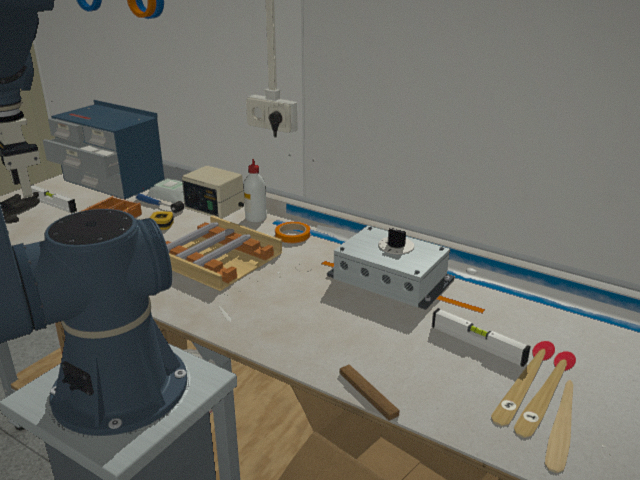

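The top view shows three rods at columns ~190, 213 and 234, so the right-hand rack slot is empty. The mould is at ~(365,235) and its dial at (368,225). The tape is at (257,217), the bottle at (203,198) and the level at (455,283). I'll move over the rack for a close look.

{"op": "step_arm", "data": {
  "increments": [0, 0, -0.5, -0.136, 0, 0, -0.5, -0.136, -0.62, -0.54, -0.06, 0, -0.62, -0.54, -0.06, 0, -0.62, -0.54, -0.06, 0, -0.62, -0.54, -0.06, 0, -0.62, -0.54, -0.06, 0, -0.62, -0.54, -0.06, 0]
}}

```text
time_s: 2.1
tcp_pos: [0.3656, 0.3357, 0.2869]
orientation: [0.044, 0.999, 0.0, 0.0]
ft_force: [0.5, -0.8, 0.2]
gripper_width: 1.0
```

{"op": "step_arm", "data": {
  "increments": [-0.62, -0.54, -0.06, 0, -0.62, -0.54, -0.06, 0, -0.62, -0.54, -0.06, 0, -0.62, -0.54, -0.06, 0, 0, 0, 0, 0]
}}

```text
time_s: 2.6
tcp_pos: [0.4813, 0.2158, 0.2988]
orientation: [0.046, 0.999, -0.0, 0.0]
ft_force: [-0.4, 1.0, 1.1]
gripper_width: 1.0
```

```bash
python3 - <<'E'
from h import *
f=eyes.grab_frame("wrist");save(f,"w1.png")
R=np.array(f["R"]);print("cam",-R.T@f["t"],R.tolist(), f["fx"])
s=sensors.state();print(s["tcp_pos"],s["time_s"],Rn.from_quat(s["orientation"]).as_matrix()[:,1])
for k in ["rack","rod_a_mid","rod_a_nose"]:
    print(k,[(np.round(d["position"],4).tolist(),round(d["conf"],2)) for d in models.pinpoint(k,f)])
for d in models.trace("rod_a",f):
    m=d["pixels"].astype(np.uint8); c=cv2.minAreaRect(cv2.findNonZero(m)); print(d["conf"],m.sum(),c)
E
```

```text
cam [0.40496545 0.22256423 0.46449907] [[0.09206935366857329, 0.9957524172364336, -0.000598065925726916], [0.9573209386081954, -0.08835061348985969, 0.27519227750481956], [0.273970536038778, -0.02590931615781788, -0.961389022570395]] 361.06790114461523
[0.47980241 0.21722818 0.29853969] 2.65 [ 9.07701662e-02  9.95871867e-01 -4.66855602e-05]
rack [([0.4867, 0.192, 0.0027], 0.56)]
rod_a_mid [([0.4921, 0.2826, 0.0287], 0.61)]
rod_a_nose [([0.5944, 0.28, 0.0324], 0.93)]
0.81 2828 ((379.0, 197.0), (164.0, 18.0), 90.0)
0.68 2685 ((327.01422119140625, 195.96925354003906), (164.22763061523438, 17.295089721679688), 88.26429748535156)
0.64 2692 ((276.7329406738281, 198.41592407226562), (163.77883911132812, 18.09435272216797), 86.09950256347656)
```

View pics/w1.png

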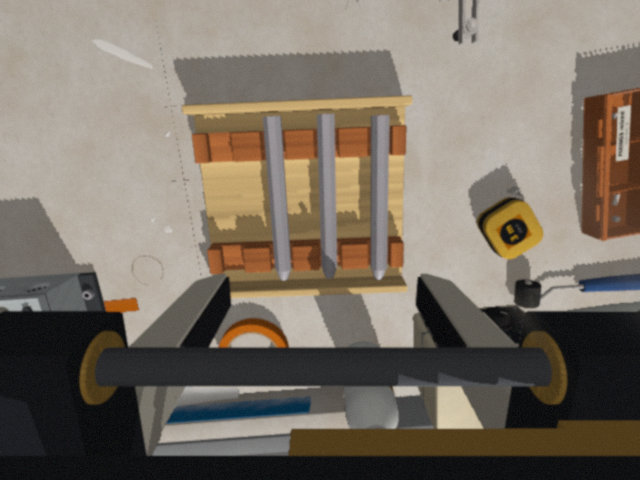

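The wrist view shows three rods in the rack at columns 276, 327 and 379, with noses at the bottom near row 278. They are about straight in their slots. Next I'll work out metric poses from the masks.

```bash
cat >> h.py <<'E'
def rods(f,z=0.035,minpx=600):
    out=[]
    for d in models.trace("rod_a",f):
        m=d["pixels"]
        if m.sum()<minpx: continue
        v,u=np.nonzero(m); P=np.array([ray(f,(a+.0,b+.0),z)[:2] for a,b in zip(u,v)])
        c=P.mean(0); w,V=np.linalg.eigh(np.cov((P-c).T)); a=V[:,1]*np.sign(V[0,1]); s=(P-c)@a
        lo,hi=np.percentile(s,.5),np.percentile(s,99.5)
        out.append((np.round(c+a*(lo+hi)/2,4),round(float(np.degrees(np.arctan2(a[1],a[0]))),2),round(hi-lo,4),round(d["conf"],2)))
    return out
def mv(x,y,z,yaw_deg):
    "turn first, then units along tool axes to reach; yaw_deg = world angle of the rod axis (tool x points at yaw+180)"
    s=sensors.state();M=Rn.from_quat(s["orientation"]).as_matrix()
    cur=np.degrees(np.arctan2(-M[1,0],-M[0,0])); t=-np.radians(yaw_deg-cur)
    a=np.radians(yaw_deg); d=np.array([x,y,z])-s["tcp_pos"]
    tx=np.array([-np.cos(a),-np.sin(a),0]);ty=np.array([-np.sin(a),np.cos(a),0])
    print("yaw now %.2f turn %.4f units x %.3f y %.3f z %.3f"%(cur,t,d@tx*20,d@ty*20,-d[2]*20), "tcp",np.round(s["tcp_pos"],4))
E
python3 - <<'E'
from h import *
f=eyes.grab_frame("wrist")
for r in rods(f): print(r)
f=eyes.grab_frame("top")
for r in rods(f,minpx=100): print(r)
E
```

```text
(array([0.4856, 0.2196]), -3.61, np.float64(0.1969), 0.94)
(array([0.4915, 0.2817]), -3.47, np.float64(0.1957), 0.79)
(array([0.4806, 0.1601]), -2.99, np.float64(0.1939), 0.65)
(array([0.4824, 0.1594]), -2.96, np.float64(0.1963), 0.89)
(array([0.6965, 0.0901]), 34.35, np.float64(0.0987), 0.52)
```

{"op": "step_arm", "data": {
  "increments": [-0.045, -0.57, 0.4, -0.031, -0.045, -0.57, 0.7, 0, 0, 0, 0.9, 0, 0, 0, 0.9, 0, 0, 0, 0.9, 0, 0, 0, 0.7, 0, 0, 0, 0.2, 0, 0, 0, 0, 0],
  "gripper": 45,
  "grip_force": 40
}}

```text
time_s: 3.85
tcp_pos: [0.4787, 0.1616, 0.0631]
orientation: [0.028, 1.0, -0.0, -0.001]
ft_force: [-0.5, 0.7, 0.6]
gripper_width: 0.489
```

```bash
python3 - <<'E'
from h import *
mv(.481,.160,.0115,-3.4); s=sensors.state();print(s["gripper_width"])
f=eyes.grab_frame("wrist");save(f,"w2.png")
for r in rods(f): print(r)
E
```

```text
yaw now -3.23 turn 0.0029 units x -0.048 y -0.029 z 1.033 tcp [0.4787 0.1616 0.0631]
0.4888407879299615
(array([0.4517, 0.2821]), -3.46, np.float64(0.1176), 0.93)
(array([0.4809, 0.1599]), -3.08, np.float64(0.1963), 0.72)
(array([0.446 , 0.2215]), -3.11, np.float64(0.1207), 0.7)
```

View pics/w2.png

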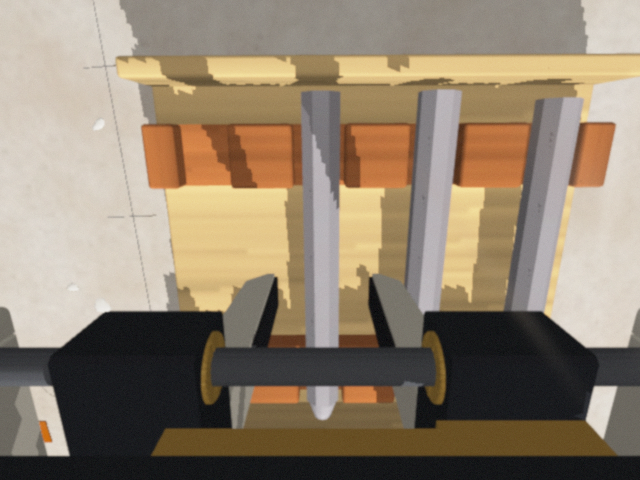

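The rod (column ~322) is centred between the open fingers. I'll go down and grip.

{"op": "step_arm", "data": {
  "increments": [-0.05, -0.03, 0.5, 0, 0, 0, 0.53, 0, 0, 0, 0, 0]
}}

```text
time_s: 4.25
tcp_pos: [0.4811, 0.1597, 0.0117]
orientation: [0.028, 1.0, -0.0, -0.001]
ft_force: [-0.2, -0.4, 0.4]
gripper_width: 0.482
```

{"op": "step_arm", "data": {
  "increments": [0, 0, 0, 0, 0, 0, 0, 0, 0, 0, 0, 0, 0, 0, 0, 0, 0, 0, 0, 0],
  "gripper": 15,
  "grip_force": 45
}}

```text
time_s: 4.75
tcp_pos: [0.4821, 0.1601, 0.0132]
orientation: [0.028, 1.0, 0.0, 0.001]
ft_force: [-1.4, 0.3, 8.5]
gripper_width: 0.21
```

{"op": "step_arm", "data": {
  "increments": [0, 0, -0.3, 0, 0, 0, -0.7, 0, 0, 0, -0.9, 0, 0, 0, -0.9, 0, 0, 0, 0, 0]
}}

```text
time_s: 5.25
tcp_pos: [0.484, 0.1604, 0.1574]
orientation: [0.028, 1.0, 0.001, 0.004]
ft_force: [0.9, -0.1, -4.5]
gripper_width: 0.206
```

{"op": "step_arm", "data": {
  "increments": [0, 0, -0.3, -0.02, 0, -0.5, -0.5, -0.02, 0, -0.8, -0.5, 0, 0, -0.9, -0.4, 0, 0, -0.9, -0.4, 0, -0.1, -0.9, -0.3, 0, -0.1, -0.9, 0, 0, -0.1, -0.9, 0, 0]
}}

```text
time_s: 6.05
tcp_pos: [0.4906, -0.1321, 0.2715]
orientation: [0.008, 1.0, 0.0, -0.0]
ft_force: [0.3, 1.3, -4.0]
gripper_width: 0.209
```

{"op": "step_arm", "data": {
  "increments": [-0.2, -0.9, 0, 0, -0.2, -0.9, 0, 0, -0.2, -0.5, 0, 0, 0, 0, 0, 0, 0, 0, 0, 0]
}}

```text
time_s: 6.55
tcp_pos: [0.5186, -0.2458, 0.2705]
orientation: [0.009, 1.0, 0.001, -0.001]
ft_force: [-0.6, 0.1, -4.3]
gripper_width: 0.211
```

```bash
python3 - <<'E'
from h import *
f=eyes.grab_frame("wrist");save(f,"w3.png")
np.savez("w3.npz",**{k:f[k] for k in f})
mv(.52,-.245,.28,-1)
for k in ["mould","bore_0_bottom","bore_1_bottom","bore_2_bottom","bore_3_bottom","dial_grip","rod_a_mid","rod_a_nose"]:
    print(k,[(np.round(d["position"],4).tolist(),round(d["conf"],2)) for d in models.pinpoint(k,f)])
E
```

```text
yaw now -0.96 turn 0.0007 units x -0.026 y 0.004 z -0.181 tcp [ 0.5187 -0.2452  0.271 ]
mould []
bore_0_bottom []
bore_1_bottom []
bore_2_bottom []
bore_3_bottom []
dial_grip []
rod_a_mid []
rod_a_nose []
```

View pics/w3.png

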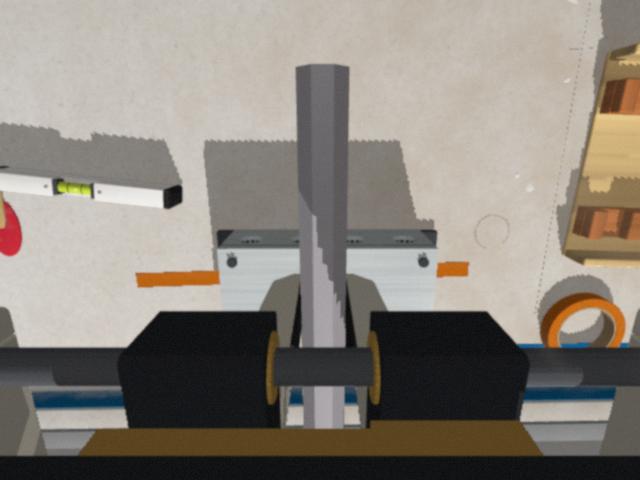

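The mould's front top edge is at row ~248, columns 219–436, and the bore mouths are at row ~240, columns ~251, 299, 353 and 405. The rod in hand is at columns 297–348. I'll extract these precisely.

```bash
python3 - <<'E'
from h import *
f=dict(np.load("w3.npz")); g=cv2.cvtColor(f["color"],cv2.COLOR_RGB2GRAY).astype(float)
# top front edge rows
pts=[]
for u in list(range(226,292))+list(range(356,430)):
    d=np.diff(g[240:256,u]); 
    if d.max()>20:
        k=d.argmax(); 
        if 0<k<14:
            a,b,c=d[k-1:k+2]; k=k+.5*(a-c)/(a-2*b+c+1e-9)
        pts.append((u,240.5+k))
P=np.array([ray(f,p,.08)[:2] for p in pts]); 
for _ in range(3):
    c=np.polyfit(P[:,1],P[:,0],1); r=P[:,0]-np.polyval(c,P[:,1]); P=P[abs(r)<2.5*r.std()+1e-4]
print("edge x=%.4f at y=-.245, yaw %.2f deg, std %.4f n %d"%(np.polyval(c,-.245),-np.degrees(np.arctan(c[0])),r.std(),len(P)))
# side edges at rows 251..262
L=[];Rr=[]
for v in range(251,262):
    row=g[v]; l=210+np.diff(row[210:232]).argmax()+.5; rr=426+np.diff(row[426:448]).argmin()+.5
    L.append(ray(f,(l,v),.08)[:2]);Rr.append(ray(f,(rr,v),.08)[:2])
print("left img side",np.mean(L,0),"right",np.mean(Rr,0))
print("face bottom",[ray(f,(u,231),0.0) for u in(225,430)])
im=f["color"][225:270,205:450,::-1]; cv2.imwrite("pics/w3c.png",cv2.resize(im,None,fx=3.2,fy=3.2,interpolation=cv2.INTER_CUBIC))
for u in (251,299,353,405):
    print(u,g[234:247,u-8:u+9:2].astype(int).tolist() if u==251 else "")
E
```

```text
edge x=0.5574 at y=-.245, yaw -1.08 deg, std 0.0001 n 140
left img side [ 0.5639391  -0.35711253] right [ 0.56829445 -0.12547216]
face bottom [array([ 0.55833744, -0.36908825,  0.        ]), array([ 0.56313865, -0.11240981,  0.        ])]
251 [[98, 97, 100, 95, 95, 98, 98, 96, 94], [97, 101, 99, 101, 101, 100, 102, 99, 97], [102, 101, 108, 107, 110, 110, 109, 109, 104], [105, 109, 115, 118, 120, 120, 115, 114, 108], [110, 112, 109, 117, 121, 115, 116, 116, 112], [106, 108, 101, 111, 101, 99, 107, 103, 108], [95, 95, 74, 97, 81, 71, 95, 84, 97], [72, 77, 54, 87, 68, 56, 81, 66, 90], [69, 80, 57, 90, 77, 70, 86, 80, 93], [89, 84, 74, 88, 88, 87, 90, 91, 93], [80, 84, 80, 83, 83, 84, 83, 86, 88], [83, 83, 82, 82, 84, 83, 80, 83, 84], [93, 90, 91, 88, 92, 91, 93, 92, 90]]
299 
353 
405
```

View pics/w3c.png

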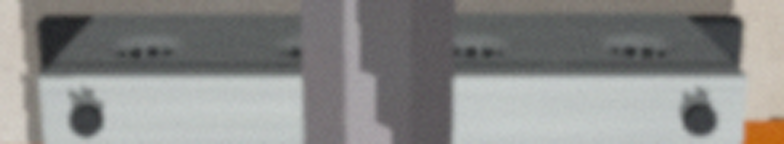

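```bash
python3 - <<'E'
from h import *
f=dict(np.load("w3.npz")); g=cv2.cvtColor(f["color"],cv2.COLOR_RGB2GRAY).astype(float)
tcp=np.array([.5187,-.2452,.271]); a=np.radians(-.96); ax=np.array([np.cos(a),np.sin(a),0])
for v in (90,120,150,170,190):
    row=g[v]; l=285+abs(np.diff(row[285:308])).argmax()+.5; r=338+abs(np.diff(row[338:360])).argmax()+.5
    p=[proj(f,tcp+[0,0,.019]+ax*s) for s in np.linspace(-.1,.0,200)]
    q=min(p,key=lambda q:abs(q[1]-v)); print(v,l,r,(l+r)/2,q)
    print([ray(f,(e,v),.290)[:2].round(4) for e in(l,r)])
print("tail end row pred",proj(f,tcp+[0,0,.019]-ax*.1))
for y in (.087,.029,-.029,-.087):
    n=np.array([-np.sin(-.01885),np.cos(.01885),0]); print(y,proj(f,np.array([.5574,-.2411,.045])+n*y))
E
```

```text
90 295.5 348.5 322.0 [325.05301968  89.4874031 ]
[array([ 0.4267, -0.2548]), array([ 0.4271, -0.2348])]
120 296.5 348.5 322.5 [325.05234772 120.12288002]
[array([ 0.4376, -0.2549]), array([ 0.4379, -0.2348])]
150 297.5 347.5 322.5 [325.05170409 149.46731597]
[array([ 0.4489, -0.2549]), array([ 0.4492, -0.2352])]
170 297.5 347.5 322.5 [325.05125276 170.04371844]
[array([ 0.4567, -0.2552]), array([ 0.457 , -0.2352])]
190 298.5 346.5 322.5 [325.05081486 190.00823359]
[array([ 0.4647, -0.2551]), array([ 0.4651, -0.2356])]
tail end row pred [325.05352725  66.34671369]
0.087 [404.70584312 238.56043501]
0.029 [353.39216413 238.55461517]
-0.029 [302.05859337 238.54879307]
-0.087 [250.70511927 238.54296872]
```

{"op": "step_arm", "data": {
  "increments": [0.75, -0.22, 0, 0.002, 0.77, -0.23, 0.3, 0, 0, 0, 0.8, 0, 0, 0, 0.9, 0, 0, 0, 0.9, 0, 0, 0, 0.9, 0, 0, 0, 0.6, 0, 0, 0, 0, 0]
}}

```text
time_s: 7.8
tcp_pos: [0.4411, -0.2656, 0.049]
orientation: [0.009, 1.0, 0.002, -0.003]
ft_force: [0.6, 0.1, -3.5]
gripper_width: 0.212
```

```bash
python3 - <<'E'
from h import *
mv(.442,-.2666,.0275,-1.08)
f=eyes.grab_frame("scene")
R=np.array(f["R"]);print(-R.T@f["t"])
print([(np.round(d["position"],4).tolist(),round(d["conf"],2)) for d in models.pinpoint("rod_a_nose",f)])
for y in (.029,-.029,-.087):
    n=np.array([.0188,.9998,0]); print(y,proj(f,np.array([.5574,-.2398,.045])+n*y))
print("nose pred",proj(f,[.542,-.2685,.045]),"tail",proj(f,[.342,-.2647,.045]))
p=proj(f,[.5,-.2688,.045]).astype(int)
save(f,"s1.png",(p[0]-80,p[1]-60,p[0]+80,p[1]+60),5)
print(p)
E
```

```text
yaw now -1.08 turn 0.0001 units x -0.019 y -0.019 z 0.431 tcp [ 0.4411 -0.2656  0.049 ]
[-0.56508036 -0.81205967  0.78911353]
[]
0.029 [364.16671992 273.1254765 ]
-0.029 [385.70221042 280.22462358]
-0.087 [408.11070361 287.61155488]
nose pred [382.60253739 282.97469456] tail [335.73875621 324.63628505]
[374 291]
```

View pics/s1.png

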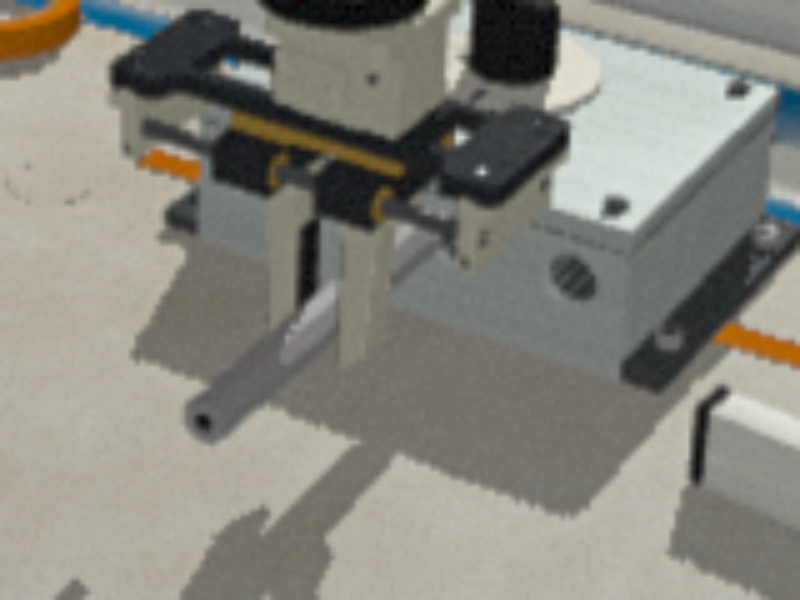

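The scene view shows the rod in hand, level, lined up ahead of bore 2. Bore 3 is seen at image (408.6,286.4) against a prediction of (408.1,287.6), so the model agrees. I'll start inserting.

{"op": "step_arm", "data": {
  "increments": [-0.02, -0.02, 0.43, 0, 0, 0, 0, 0, -0.2, 0, 0, 0, -0.2, 0, 0, 0, -0.1, 0, 0, 0]
}}

```text
time_s: 8.4
tcp_pos: [0.4704, -0.2688, 0.0318]
orientation: [0.009, 1.0, -0.001, 0.001]
ft_force: [-0.8, -0.4, -5.4]
gripper_width: 0.21
```

{"op": "step_arm", "data": {
  "increments": [-0.1, 0, 0, 0, -0.1, 0, 0, 0, -0.1, 0, 0, 0]
}}

```text
time_s: 8.7
tcp_pos: [0.4843, -0.2688, 0.0308]
orientation: [0.009, 1.0, -0.0, 0.0]
ft_force: [-1.8, -0.6, -6.1]
gripper_width: 0.204
```

```bash
python3 - <<'E'
from h import *
s=sensors.state();print({k:np.round(s[k],3).tolist() for k in("tcp_pos","ft_force","wrist_torque","orientation")}); mv(.5069,-.2678,.0275,-1.08)
E
```

```text
{'tcp_pos': [0.484, -0.269, 0.031], 'ft_force': [-1.758, -0.566, -6.135], 'wrist_torque': [-0.106, 0.281, -0.063], 'orientation': [0.009, 1.0, -0.0, 0.0]}
yaw now -1.08 turn 0.0000 units x -0.451 y 0.029 z 0.065 tcp [ 0.4843 -0.2688  0.0308]
```

{"op": "step_arm", "data": {
  "increments": [-0.05, 0.02, 0.04, 0, -0.1, 0, 0.02, 0, -0.15, 0, 0, 0, -0.15, 0, 0, 0, 0, 0, 0, 0]
}}

```text
time_s: 9.2
tcp_pos: [0.5075, -0.2683, 0.0278]
orientation: [0.009, 1.0, -0.0, 0.001]
ft_force: [-0.2, 0.2, -3.0]
gripper_width: 0.202
```

```bash
python3 - <<'E'
from h import *
s=sensors.state();print({k:np.round(s[k],3).tolist() for k in("tcp_pos","ft_force","wrist_torque","orientation")}); mv(.5369,-.2684,.0275,-1.08)
E
```

```text
{'tcp_pos': [0.508, -0.268, 0.028], 'ft_force': [-0.152, 0.171, -2.997], 'wrist_torque': [-0.045, -0.074, 0.022], 'orientation': [0.009, 1.0, -0.0, 0.001]}
yaw now -1.05 turn 0.0005 units x -0.587 y 0.009 z 0.006 tcp [ 0.5075 -0.2683  0.0278]
```

{"op": "step_arm", "data": {
  "increments": [-0.2, 0, 0, 0, -0.25, 0, 0, 0, -0.2, 0, 0, 0, 0, 0, 0, 0]
}}

```text
time_s: 9.6
tcp_pos: [0.5401, -0.2688, 0.0277]
orientation: [0.009, 1.0, -0.0, 0.001]
ft_force: [0.3, -1.3, -2.7]
gripper_width: 0.208
```

{"op": "step_arm", "data": {
  "increments": [0, 0, 0, 0, 0, 0, 0, 0, 0, 0, 0, 0],
  "gripper": 38
}}

```text
time_s: 9.9
tcp_pos: [0.5386, -0.2688, 0.0279]
orientation: [0.009, 1.0, -0.0, 0.0]
ft_force: [0.6, -0.1, 0.6]
gripper_width: 0.39
```

{"op": "step_arm", "data": {
  "increments": [0.3, 0, 0, 0, 0.5, 0, 0, 0, 0.5, 0, 0, 0, 0.2, 0, 0.1, 0, 0, 0, 0, 0]
}}

```text
time_s: 10.4
tcp_pos: [0.4629, -0.2673, 0.0223]
orientation: [0.01, 1.0, 0.0, -0.0]
ft_force: [0.1, -0.3, -0.8]
gripper_width: 0.408
```

```bash
python3 - <<'E'
from h import *
mv(.4649,-.267,.0225,-1.08)
f=eyes.grab_frame("scene")
print("tail pred level",proj(f,[.442,-.2666,.045]), "sag 7mm",proj(f,[.442,-.2666,.038]))
f2=eyes.grab_frame("wrist"); im=np.hstack([cv2.resize(f["color"][231:351,314:454],None,fx=2.8,fy=2.8),cv2.resize(f2["color"],(408,306)).copy() if 0 else cv2.resize(f2["color"],(392,336))])
cv2.imwrite("pics/c1.png",im[:,:,::-1])
E
```

```text
yaw now -1.14 turn -0.0010 units x -0.039 y 0.008 z -0.004 tcp [ 0.4629 -0.2673  0.0223]
tail pred level [360.45507813 302.66363888] sag 7mm [360.35413562 305.35217581]
```

View pics/c1.png

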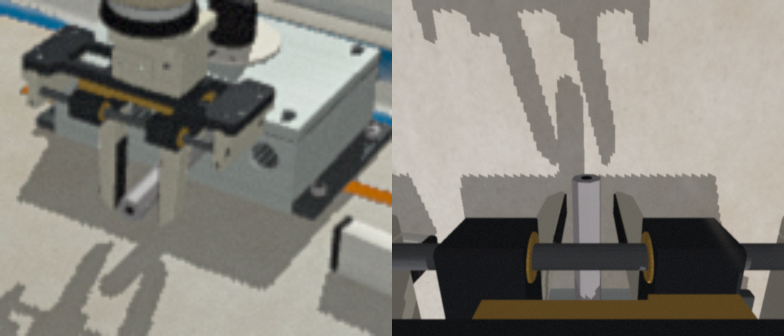

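The rod sits in bore 2 and its tail, sagged about 7 mm at image (361,305), is between the fingers. I'll grip, lift level and push.

{"op": "step_arm", "data": {
  "increments": [0, 0, 0, 0, 0, 0, 0, 0, 0, 0, 0, 0, 0, 0, 0, 0],
  "gripper": 15
}}

```text
time_s: 10.9
tcp_pos: [0.4644, -0.2676, 0.0228]
orientation: [0.009, 1.0, -0.0, 0.0]
ft_force: [1.3, -1.6, 0.7]
gripper_width: 0.208
```

{"op": "step_arm", "data": {
  "increments": [0, 0, -0.06, 0, 0, 0, -0.05, 0, 0, 0, 0, 0, -0.2, 0, 0, 0, -0.3, 0, 0, 0, -0.3, 0, 0, 0]
}}

```text
time_s: 11.5
tcp_pos: [0.5047, -0.2681, 0.028]
orientation: [0.01, 1.0, 0.0, -0.0]
ft_force: [0.0, -0.4, -3.2]
gripper_width: 0.21
```

{"op": "step_arm", "data": {
  "increments": [-0.2, 0, 0, 0, -0.2, 0, 0, 0, -0.1, 0, 0, 0, -0.1, 0, 0, 0, 0, 0, 0, 0]
}}

```text
time_s: 12.0
tcp_pos: [0.5322, -0.2686, 0.0278]
orientation: [0.009, 1.0, 0.0, -0.002]
ft_force: [-9.4, -1.6, 2.0]
gripper_width: 0.209
```

{"op": "step_arm", "data": {
  "increments": [-0.1, 0, 0, 0, -0.1, 0, 0, 0, 0, 0, 0, 0]
}}

```text
time_s: 12.3
tcp_pos: [0.5356, -0.2684, 0.027]
orientation: [0.009, 1.0, 0.002, -0.009]
ft_force: [-45.4, -6.5, 21.8]
gripper_width: 0.208
```

{"op": "step_arm", "data": {
  "increments": [0.1, 0, 0, 0, 0, 0, 0, 0]
}}

```text
time_s: 12.5
tcp_pos: [0.5353, -0.2686, 0.0274]
orientation: [0.01, 1.0, 0.001, -0.003]
ft_force: [-17.8, -4.5, 1.7]
gripper_width: 0.209
```

{"op": "step_arm", "data": {
  "increments": [0, 0, 0, 0, 0, 0, 0, 0, 0, 0, 0, 0],
  "gripper": 40
}}

```text
time_s: 12.8
tcp_pos: [0.5393, -0.2689, 0.0285]
orientation: [0.009, 1.0, -0.0, 0.001]
ft_force: [-0.2, 0.3, 0.5]
gripper_width: 0.408
```

{"op": "step_arm", "data": {
  "increments": [0, 0, -0.5, 0, 0, 0, -0.9, 0, 0, 0, -0.9, 0, 0, 0, -0.9, 0, 0, 0, -0.9, 0, 0, 0, 0, 0]
}}

```text
time_s: 13.4
tcp_pos: [0.5412, -0.2699, 0.2399]
orientation: [0.009, 1.0, -0.003, 0.005]
ft_force: [0.3, -0.7, 0.4]
gripper_width: 0.429
```

```bash
python3 - <<'E'
from h import *
f=eyes.grab_frame("wrist"); save(f,"w4.png")
for r in rods(f,.052,200): print(r)
mv(.4856,.2196,.15,-3.4)
f=eyes.grab_frame("top")
for r in rods(f,minpx=60): print(r)
f=eyes.grab_frame("scene")
print([(np.round(d["position"],3),round(d["conf"],2)) for d in models.pinpoint("rod_a_mid",f)])
E
```

```text
(array([ 0.5323, -0.271 ]), -1.09, np.float64(0.0533), 0.67)
yaw now -1.06 turn 0.0408 units x 1.650 y 9.687 z 1.678 tcp [ 0.5392 -0.2688  0.2339]
(array([0.4921, 0.2817]), -3.51, np.float64(0.1952), 0.86)
(array([0.4862, 0.2193]), -3.94, np.float64(0.1941), 0.7)
[(array([0.489, 0.284, 0.03 ]), 0.76), (array([ 0.71 , -0.273,  0.046]), 0.56)]
```

View pics/w4.png

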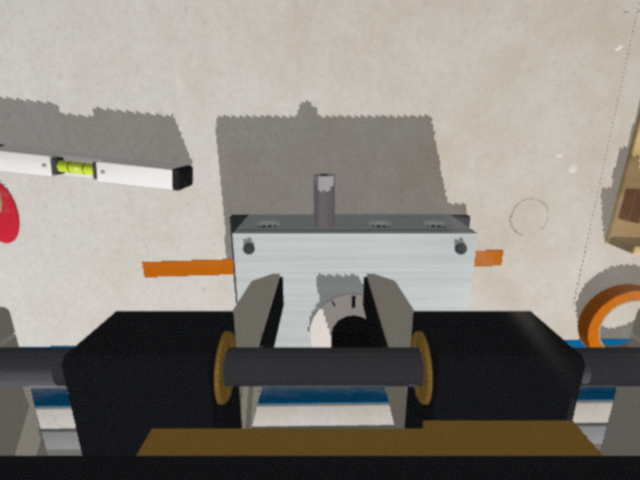

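The first rod is home in bore 2, with a stub of about 50 mm at columns 314–335. Next is the middle rod, going to bore 1.

{"op": "step_arm", "data": {
  "increments": [0.1, 0.5, 0, 0.041, 0.15, 0.95, 0, 0, 0.15, 0.95, 0, 0, 0.15, 0.95, 0, 0, 0.15, 0.95, 0, 0, 0.15, 0.95, 0, 0, 0.15, 0.95, 0, 0, 0.15, 0.95, 0.2, 0]
}}

```text
time_s: 14.5
tcp_pos: [0.5015, 0.0932, 0.2231]
orientation: [0.03, 1.0, 0.0, 0.0]
ft_force: [1.0, 0.3, 0.3]
gripper_width: 0.432
```

{"op": "step_arm", "data": {
  "increments": [0.2, 0.95, 0.5, 0, 0.2, 0.95, 0.5, 0, 0.15, 0.65, 0.6, 0, 0, 0, 0.6, 0, 0, 0, 0, 0],
  "gripper": 45
}}

```text
time_s: 15.0
tcp_pos: [0.4804, 0.2121, 0.1134]
orientation: [0.029, 1.0, -0.001, -0.004]
ft_force: [-0.2, 0.2, 0.5]
gripper_width: 0.484
```

```bash
python3 - <<'E'
from h import *
f=eyes.grab_frame("wrist")
for r in rods(f): print(r)
mv(.4856,.2196,.0117,-3.4)
E
```

```text
(array([0.4741, 0.2206]), -3.66, np.float64(0.1761), 0.66)
(array([0.4642, 0.2831]), -2.82, np.float64(0.1419), 0.6)
yaw now -3.44 turn -0.0007 units x -0.042 y 0.158 z 2.112 tcp [0.483  0.2118 0.1173]
```

{"op": "step_arm", "data": {
  "increments": [-0.04, 0.16, 0.3, 0, 0, 0, 0.7, 0, 0, 0, 0.7, 0, 0, 0, 0.42, 0, 0, 0, 0, 0]
}}

```text
time_s: 15.6
tcp_pos: [0.4853, 0.2191, 0.0106]
orientation: [0.031, 1.0, -0.0, -0.001]
ft_force: [-0.1, 0.0, 0.9]
gripper_width: 0.485
```

{"op": "step_arm", "data": {
  "increments": [0, 0, 0, 0, 0, 0, 0, 0, 0, 0, 0, 0, 0, 0, 0, 0, 0, 0, 0, 0],
  "gripper": 15
}}

```text
time_s: 16.1
tcp_pos: [0.4863, 0.2202, 0.0125]
orientation: [0.03, 1.0, 0.0, 0.001]
ft_force: [-1.3, -0.7, 8.1]
gripper_width: 0.208
```

{"op": "step_arm", "data": {
  "increments": [0, 0, -0.3, 0, 0, 0, -0.7, 0, 0, 0, -0.9, 0, 0, 0, -0.9, 0, 0, 0, 0, 0]
}}

```text
time_s: 16.6
tcp_pos: [0.488, 0.221, 0.1577]
orientation: [0.03, 1.0, 0.002, 0.004]
ft_force: [0.5, 0.1, -4.1]
gripper_width: 0.21
```

```bash
python3 - <<'E'
from h import *
# bore1 mouth
n=np.array([.0188,.9998]); m=np.array([.5574,-.2398])+n*.029; print(m)
mv(m[0]-.13,m[1]+.0024,.0277,-1.08)
E
```

```text
[ 0.5579452 -0.2108058]
yaw now -3.42 turn -0.0408 units x 1.040 y -8.608 z 2.600 tcp [0.488  0.221  0.1577]
```

{"op": "step_arm", "data": {
  "increments": [0.1, -0.5, 0, -0.04, 0.15, -0.9, 0, 0, 0.15, -0.95, 0, 0, 0.15, -0.95, 0, 0, 0.15, -0.95, 0, 0, 0.15, -0.95, 0, 0, 0.1, -0.95, 0, 0, 0.09, -0.95, 0.1, 0]
}}

```text
time_s: 17.4
tcp_pos: [0.4247, -0.1353, 0.1465]
orientation: [0.01, 1.0, -0.0, 0.0]
ft_force: [1.8, -0.7, -3.3]
gripper_width: 0.204
```

{"op": "step_arm", "data": {
  "increments": [0, -0.95, 0.3, 0, 0, -0.5, 0.7, 0, 0, 0, 0.7, 0, 0, 0, 0.5, 0, 0, 0, 0, 0]
}}

```text
time_s: 17.9
tcp_pos: [0.4218, -0.205, 0.0336]
orientation: [0.01, 1.0, 0.002, -0.003]
ft_force: [-0.5, 0.6, -2.9]
gripper_width: 0.211
```

```bash
python3 - <<'E'
from h import *
mv(.4279,-.2084,.0277,-1.08)
f=eyes.grab_frame("scene")
print([(np.round(d["position"],3),round(d["conf"],2)) for d in models.pinpoint("rod_a_mid",f)])
E
```

```text
yaw now -1.16 turn -0.0015 units x -0.123 y -0.066 z 0.118 tcp [ 0.4218 -0.205   0.0336]
[(array([0.49 , 0.282, 0.026]), 0.68)]
```

{"op": "step_arm", "data": {
  "increments": [-0.06, -0.06, 0.06, 0, -0.06, 0, 0.03, 0, 0, 0, 0, 0, 0, 0, 0, 0]
}}

```text
time_s: 18.4
tcp_pos: [0.4304, -0.2093, 0.0323]
orientation: [0.01, 1.0, -0.0, 0.0]
ft_force: [0.2, -0.6, -4.5]
gripper_width: 0.213
```

{"op": "step_arm", "data": {
  "increments": [-0.1, 0.02, 0.09, 0, -0.1, 0, 0, 0, -0.1, 0, 0, 0, 0, 0, 0, 0]
}}

```text
time_s: 18.8
tcp_pos: [0.4459, -0.2086, 0.0274]
orientation: [0.01, 1.0, -0.0, 0.0]
ft_force: [0.4, 0.2, -4.2]
gripper_width: 0.205
```

{"op": "step_arm", "data": {
  "increments": [-0.15, 0, 0, 0, -0.15, 0, 0, 0, -0.15, 0, 0, 0, -0.15, 0, 0, 0, 0, 0, 0, 0]
}}

```text
time_s: 19.3
tcp_pos: [0.4762, -0.2092, 0.0274]
orientation: [0.01, 1.0, -0.0, 0.0]
ft_force: [-0.7, 0.2, -3.9]
gripper_width: 0.208
```

{"op": "step_arm", "data": {
  "increments": [-0.2, 0, 0, 0, -0.2, 0, 0, 0, -0.3, 0, 0, 0, -0.3, 0, 0, 0, -0.26, 0, 0, 0, 0, 0, 0, 0]
}}

```text
time_s: 19.9
tcp_pos: [0.5398, -0.2105, 0.0274]
orientation: [0.01, 1.0, -0.0, 0.001]
ft_force: [-0.4, -1.6, -3.4]
gripper_width: 0.209
```

{"op": "step_arm", "data": {
  "increments": [0, 0, 0, 0, 0, 0, 0, 0, 0, 0, 0, 0],
  "gripper": 38
}}

```text
time_s: 20.2
tcp_pos: [0.5378, -0.2104, 0.0276]
orientation: [0.01, 1.0, -0.0, 0.0]
ft_force: [0.8, -0.3, 0.1]
gripper_width: 0.393
```

{"op": "step_arm", "data": {
  "increments": [0.3, 0, 0, 0, 0.5, 0, 0, 0, 0.5, 0, 0, 0, 0.2, 0, 0.1, 0, 0, 0, 0, 0]
}}

```text
time_s: 20.7
tcp_pos: [0.4622, -0.2089, 0.022]
orientation: [0.01, 1.0, 0.0, -0.0]
ft_force: [-0.6, -0.1, 1.2]
gripper_width: 0.406
```

{"op": "step_arm", "data": {
  "increments": [0, 0, 0, 0, 0, 0, 0, 0, 0, 0, 0, 0, 0, 0, 0, 0],
  "gripper": 15
}}

```text
time_s: 21.1
tcp_pos: [0.464, -0.2092, 0.0225]
orientation: [0.01, 1.0, -0.0, 0.001]
ft_force: [1.6, -1.5, 0.8]
gripper_width: 0.213
```

{"op": "step_arm", "data": {
  "increments": [0, 0, -0.06, 0, 0, 0, -0.05, 0, 0, 0, 0, 0, -0.2, 0, 0, 0, -0.3, 0, 0, 0, -0.3, 0, 0, 0]
}}

```text
time_s: 21.7
tcp_pos: [0.5039, -0.2096, 0.0277]
orientation: [0.01, 1.0, 0.0, -0.0]
ft_force: [-1.1, 0.1, -2.6]
gripper_width: 0.212
```

{"op": "step_arm", "data": {
  "increments": [-0.2, 0, 0, 0, -0.2, 0, 0, 0, -0.1, 0, 0, 0, -0.1, 0, 0, 0, -0.1, 0, 0, 0, -0.08, 0, 0, 0, 0, 0, 0, 0]
}}

```text
time_s: 22.4
tcp_pos: [0.5351, -0.2104, 0.0272]
orientation: [0.01, 1.0, 0.002, -0.008]
ft_force: [-40.5, -9.4, 24.0]
gripper_width: 0.207
```

Bottomed in the same way. I'll release, rise, and return for the third rod.

{"op": "step_arm", "data": {
  "increments": [0.1, 0, 0, 0, 0, 0, 0, 0]
}}

```text
time_s: 22.6
tcp_pos: [0.5347, -0.2106, 0.0277]
orientation: [0.01, 1.0, 0.0, -0.002]
ft_force: [-13.8, -6.1, 4.6]
gripper_width: 0.209
```

{"op": "step_arm", "data": {
  "increments": [0, 0, 0, 0, 0, 0, 0, 0, 0, 0, 0, 0],
  "gripper": 40
}}

```text
time_s: 22.9
tcp_pos: [0.5376, -0.2103, 0.0281]
orientation: [0.01, 1.0, -0.0, 0.001]
ft_force: [0.2, 0.1, 0.5]
gripper_width: 0.407
```

{"op": "step_arm", "data": {
  "increments": [0, 0, -0.5, 0, 0, 0, -0.9, 0, 0, 0, -0.9, 0, 0, 0, -0.9, 0, 0, 0, -0.9, 0, 0, 0, 0, 0]
}}

```text
time_s: 23.5
tcp_pos: [0.5396, -0.2112, 0.2392]
orientation: [0.01, 1.0, -0.002, 0.005]
ft_force: [-0.1, 0.8, -0.6]
gripper_width: 0.432
```

```bash
python3 - <<'E'
from h import *
f=eyes.grab_frame("wrist"); save(f,"w5.png")
for r in rods(f,.052,200): print(r)
mv(.4918,.282,.15,-3.4)
f=eyes.grab_frame("top"); save(f,"t5.png",(160,180,480,340),2.5)
for r in rods(f,minpx=40): print(r)
E
```

```text
(array([ 0.5335, -0.2124]), -2.14, np.float64(0.0535), 0.74)
(array([ 0.5325, -0.2693]), -2.14, np.float64(0.0535), 0.57)
yaw now -1.12 turn 0.0397 units x 1.496 y 9.775 z 1.670 tcp [ 0.5375 -0.2103  0.2335]
(array([0.4924, 0.2819]), -3.47, np.float64(0.1946), 0.87)
```

View pics/t5.png

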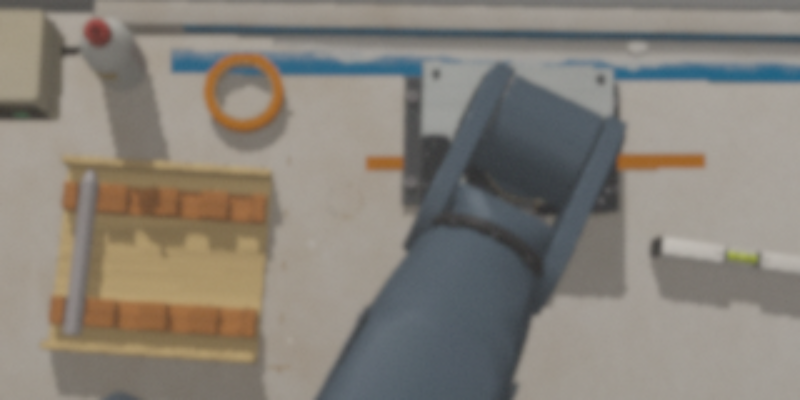

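The top view shows one rod left in the leftmost slot (crop columns 72–90), undisturbed, with the bystanders in place. I'll fetch it.

{"op": "step_arm", "data": {
  "increments": [0.1, 0.5, 0, 0.04, 0.15, 0.95, 0, 0, 0.15, 0.95, 0, 0, 0.15, 0.95, 0, 0, 0.15, 0.95, 0, 0, 0.15, 0.95, 0, 0, 0.15, 0.95, 0, 0, 0.15, 0.95, 0.2, 0]
}}

```text
time_s: 24.5
tcp_pos: [0.4996, 0.1517, 0.2223]
orientation: [0.03, 1.0, -0.0, -0.0]
ft_force: [0.7, -0.5, -0.0]
gripper_width: 0.43
```

{"op": "step_arm", "data": {
  "increments": [0.1, 0.95, 0.5, 0, 0.1, 0.95, 0.5, 0, 0.05, 0.82, 0.6, 0, 0, 0, 0.6, 0, 0, 0, 0, 0],
  "gripper": 45
}}

```text
time_s: 25.0
tcp_pos: [0.493, 0.2783, 0.1121]
orientation: [0.029, 1.0, -0.002, -0.004]
ft_force: [0.4, -0.3, 0.6]
gripper_width: 0.485
```

```bash
python3 - <<'E'
from h import *
f=eyes.grab_frame("wrist")
for r in rods(f): print(r)
mv(.4915,.2825,.0117,-3.4)
E
```

```text
(array([0.4833, 0.283 ]), -3.43, np.float64(0.1804), 0.81)
yaw now -3.44 turn -0.0007 units x 0.088 y 0.082 z 2.096 tcp [0.4956 0.2782 0.1165]
```

{"op": "step_arm", "data": {
  "increments": [0.09, 0.09, 0.3, 0, 0, 0, 0.7, 0, 0, 0, 0.7, 0, 0, 0, 0.4, 0, 0, 0, 0, 0]
}}

```text
time_s: 25.6
tcp_pos: [0.4914, 0.2823, 0.0112]
orientation: [0.031, 1.0, -0.001, -0.001]
ft_force: [-1.0, 0.2, -0.7]
gripper_width: 0.482
```

{"op": "step_arm", "data": {
  "increments": [0, 0, 0, 0, 0, 0, 0, 0, 0, 0, 0, 0, 0, 0, 0, 0, 0, 0, 0, 0],
  "gripper": 15
}}

```text
time_s: 26.1
tcp_pos: [0.4924, 0.2836, 0.0131]
orientation: [0.03, 1.0, 0.0, 0.001]
ft_force: [-1.1, -2.1, 8.4]
gripper_width: 0.213
```

{"op": "step_arm", "data": {
  "increments": [0, 0, -0.3, 0, 0, 0, -0.7, 0, 0, 0, -0.9, 0, 0, 0, -0.9, 0, 0, 0, 0, 0]
}}

```text
time_s: 26.6
tcp_pos: [0.4941, 0.2847, 0.1586]
orientation: [0.03, 1.0, 0.002, 0.004]
ft_force: [-1.0, 0.6, -4.4]
gripper_width: 0.209
```

```bash
python3 - <<'E'
from h import *
n=np.array([.0188,.9998]); m=np.array([.5574,-.2398])+n*.087; print(m)
mv(m[0]-.13,m[1]+.0024,.0277,-1.08)
E
```

```text
[ 0.5590356 -0.1528174]
yaw now -3.42 turn -0.0408 units x 1.138 y -8.725 z 2.618 tcp [0.4941 0.2847 0.1586]
```

{"op": "step_arm", "data": {
  "increments": [0.1, -0.5, 0, -0.04, 0.15, -0.9, 0, 0, 0.15, -0.95, 0, 0, 0.15, -0.95, 0, 0, 0.15, -0.95, 0, 0, 0.15, -0.95, 0, 0, 0.1, -0.95, 0, 0, 0.09, -0.95, 0.1, 0]
}}

```text
time_s: 27.4
tcp_pos: [0.4309, -0.0719, 0.1472]
orientation: [0.01, 1.0, -0.0, 0.0]
ft_force: [1.3, 0.2, -4.0]
gripper_width: 0.207
```

{"op": "step_arm", "data": {
  "increments": [0, -0.95, 0.3, 0, 0, -0.65, 0.7, 0, 0, 0, 0.7, 0, 0, 0, 0.55, 0, 0, 0, 0.1, 0, 0, 0, 0, 0, 0, 0, 0, 0]
}}

```text
time_s: 28.1
tcp_pos: [0.4308, -0.1503, 0.0306]
orientation: [0.01, 1.0, -0.0, 0.001]
ft_force: [0.2, 0.7, -2.9]
gripper_width: 0.209
```

```bash
python3 - <<'E'
from h import *
mv(.429,-.1504,.0279,-1.08)
E
```

```text
yaw now -1.11 turn -0.0005 units x 0.037 y -0.003 z 0.054 tcp [ 0.4308 -0.1503  0.0306]
```

{"op": "step_arm", "data": {
  "increments": [-0.1, 0, 0.05, 0, -0.1, 0, 0, 0, -0.1, 0, 0, 0, 0, 0, 0, 0]
}}

```text
time_s: 28.5
tcp_pos: [0.4462, -0.1507, 0.0274]
orientation: [0.01, 1.0, -0.0, 0.001]
ft_force: [-0.8, -0.6, -3.9]
gripper_width: 0.213
```

{"op": "step_arm", "data": {
  "increments": [-0.15, 0, 0, 0, -0.15, 0, 0, 0, -0.15, 0, 0, 0, -0.15, 0, 0, 0, 0, 0, 0, 0]
}}

```text
time_s: 29.0
tcp_pos: [0.4763, -0.1513, 0.027]
orientation: [0.01, 1.0, -0.0, 0.001]
ft_force: [1.2, -0.0, -3.0]
gripper_width: 0.209
```

{"op": "step_arm", "data": {
  "increments": [-0.2, 0, -0.01, 0, -0.2, 0, 0, 0, -0.3, 0, 0, 0, -0.3, 0, 0, 0, -0.26, 0, 0, 0, 0, 0, 0, 0]
}}

```text
time_s: 29.6
tcp_pos: [0.5402, -0.1526, 0.0277]
orientation: [0.01, 1.0, -0.0, 0.001]
ft_force: [0.7, -2.7, -2.6]
gripper_width: 0.21
```

{"op": "step_arm", "data": {
  "increments": [0, 0, 0, 0, 0, 0, 0, 0, 0, 0, 0, 0],
  "gripper": 38
}}

```text
time_s: 29.9
tcp_pos: [0.5379, -0.1523, 0.0277]
orientation: [0.01, 1.0, 0.0, -0.0]
ft_force: [1.0, -0.5, 0.0]
gripper_width: 0.395
```

{"op": "step_arm", "data": {
  "increments": [0.3, 0, 0, 0, 0.5, 0, 0, 0, 0.5, 0, 0, 0, 0.2, 0, 0.1, 0, 0, 0, 0, 0]
}}

```text
time_s: 30.4
tcp_pos: [0.4623, -0.1508, 0.0221]
orientation: [0.01, 1.0, 0.0, -0.001]
ft_force: [0.3, -0.1, 0.8]
gripper_width: 0.407
```

{"op": "step_arm", "data": {
  "increments": [0, 0, 0, 0, 0, 0, 0, 0, 0, 0, 0, 0, 0, 0, 0, 0],
  "gripper": 15
}}

```text
time_s: 30.8
tcp_pos: [0.4641, -0.1511, 0.0226]
orientation: [0.01, 1.0, -0.0, 0.001]
ft_force: [2.0, -1.0, 1.0]
gripper_width: 0.207
```

{"op": "step_arm", "data": {
  "increments": [0, 0, -0.06, 0, 0, 0, -0.05, 0, 0, 0, 0, 0, -0.2, 0, 0, 0, -0.3, 0, 0, 0, -0.3, 0, 0, 0]
}}

```text
time_s: 31.4
tcp_pos: [0.504, -0.1517, 0.0279]
orientation: [0.01, 1.0, 0.0, -0.0]
ft_force: [0.2, -0.2, -3.2]
gripper_width: 0.211
```

{"op": "step_arm", "data": {
  "increments": [-0.2, 0, 0, 0, -0.2, 0, 0, 0, -0.1, 0, 0, 0, -0.1, 0, 0, 0, -0.1, 0, 0, 0, -0.08, 0, 0, 0, 0, 0, 0, 0]
}}

```text
time_s: 32.1
tcp_pos: [0.535, -0.1523, 0.0273]
orientation: [0.009, 1.0, 0.001, -0.008]
ft_force: [-39.6, -9.1, 25.3]
gripper_width: 0.207
```

{"op": "step_arm", "data": {
  "increments": [0.1, 0, 0, 0, 0, 0, 0, 0]
}}

```text
time_s: 32.3
tcp_pos: [0.5347, -0.1524, 0.0277]
orientation: [0.01, 1.0, 0.0, -0.002]
ft_force: [-13.0, -4.7, 4.5]
gripper_width: 0.211
```

{"op": "step_arm", "data": {
  "increments": [0, 0, 0, 0, 0, 0, 0, 0, 0, 0, 0, 0],
  "gripper": 40
}}

```text
time_s: 32.6
tcp_pos: [0.5377, -0.1523, 0.0282]
orientation: [0.01, 1.0, -0.0, 0.001]
ft_force: [0.1, 0.0, 0.0]
gripper_width: 0.407
```

{"op": "step_arm", "data": {
  "increments": [0, 0, -0.5, 0, 0, 0, -0.9, 0, 0, 0, -0.9, 0, 0, 0, -0.9, 0, 0, 0, -0.9, 0, 0, 0, 0, 0]
}}

```text
time_s: 33.2
tcp_pos: [0.5397, -0.153, 0.2392]
orientation: [0.01, 1.0, -0.002, 0.005]
ft_force: [0.1, -0.3, -0.2]
gripper_width: 0.43
```

{"op": "step_arm", "data": {
  "increments": [-0.4, -0.3, -0.1, 0, -0.6, -0.5, -0.2, 0, -0.7, -0.5, -0.2, 0, -0.6, -0.5, 0, 0, 0, 0, 0, 0, 0, 0, 0, 0]
}}

```text
time_s: 33.8
tcp_pos: [0.6503, -0.2446, 0.2564]
orientation: [0.01, 1.0, 0.0, -0.001]
ft_force: [0.1, 0.2, 0.5]
gripper_width: 0.43
```

```bash
python3 - <<'E'
from h import *
f=eyes.grab_frame("wrist"); save(f,"w6.png"); np.savez("w6.npz",**f)
for r in rods(f,.052,200): print(r)
print([(np.round(d["position"],4),round(d["conf"],2)) for d in models.pinpoint("dial_grip",f)])
for d in models.trace("dial",f)[:3]:
    m=d["pixels"].astype(np.uint8); print(d["conf"],m.sum(),cv2.minAreaRect(cv2.findNonZero(m)))
mv(.663,-.244,.25,-1.08)
f=eyes.grab_frame("top");save(f,"t6.png",(160,170,480,350),2)
print([(np.round(d["position"],4),round(d["conf"],2)) for d in models.pinpoint("dial_grip",f)])
E
```

```text
(array([ 0.532, -0.27 ]), -0.1, np.float64(0.0482), 0.96)
(array([ 0.5335, -0.1567]), -2.07, np.float64(0.0481), 0.8)
(array([ 0.5332, -0.213 ]), -1.89, np.float64(0.0481), 0.75)
[(array([ 0.6621, -0.2448,  0.1112]), 0.71), (array([ 0.4983, -0.5191,  0.0219]), 0.47)]
0.93 1803 ((326.77545166015625, 229.46334838867188), (51.97503662109375, 44.356544494628906), 16.389541625976562)
0.7 1153 ((412.7441101074219, 86.1642074584961), (21.503488540649414, 55.242557525634766), 4.184916019439697)
0.2 40037 ((323.89208984375, 198.9502716064453), (169.17030334472656, 253.0162353515625), 89.72586059570312)
yaw now -1.10 turn -0.0004 units x -0.261 y 0.002 z 0.167 tcp [ 0.65   -0.2439  0.2583]
[]
```

View pics/w6.png

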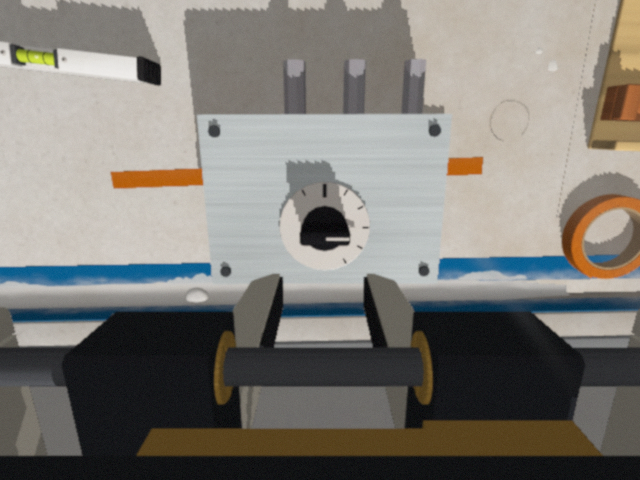

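All three stubs stick out equally, about 48 mm. The dial is at (325,228). Its white pointer lies to image right (row ~239) and the broad zero mark is at (324,190), so the dial stands about 90° clockwise of zero. I'll zoom in for the angle.

```bash
python3 - <<'E'
from h import *
f=dict(np.load("w6.npz")); im=f["color"][170:285,260:390,::-1]; cv2.imwrite("pics/w6c.png",cv2.resize(im,None,fx=5,fy=5,interpolation=cv2.INTER_CUBIC))
g=cv2.cvtColor(f["color"],cv2.COLOR_RGB2GRAY).astype(float)
# white pointer on top of bar (z=.123)
sub=g[225:248,318:362]; m=(sub>120)
print((g[232:246,322:356:2]).astype(int))
for k in ((.6621,-.2448,.084),(.6621,-.2448,.123)): print(proj(f,k))
E
```

```text
[[ 16  17  18  15  22  15  15   8  16  23  19  17  20  32 164 205 206]
 [ 22  19  18  24  22  17  19  22  23  21  18  24  18  28 153 205 205]
 [ 22  23  22  18  18  26  25  26  19  26  22  21  23  22 137 202 206]
 [ 24  24  19  28  23  26  23  27  27  28  28  31  27  28 135 201 205]
 [ 23  24  47  50  56  51  49  55  48  49  52  45  47  52 148 202 205]
 [ 20  29  92 114 115 119 115 116 112 111 114 104 104 107 161 204 206]
 [ 21  38 134 172 170 172 172 175 175 173 172 165 166 162 168 204 206]
 [ 25  36 150 187 191 191 189 190 190 189 192 188 191 180 166 202 203]
 [ 23  34 119 155 154 156 156 159 160 164 161 158 160 153 166 203 203]
 [ 24  31  60  76  76  79  86  91  87  89  89  91  89  84 164 205 203]
 [ 27  27  32  33  32  27  35  38  40  37  34  40  37  46 168 204 204]
 [ 29  25  29  29  29  29  33  29  31  26  30  27  31  62 185 204 207]
 [ 29  25  30  28  25  25  26  21  40  53  52  51  53 106 195 206 206]
 [ 28  26  24  23  26  25  28  33  80 113 116 114 121 159 203 208 205]]
[323.11339968 227.20036728]
[323.17068645 238.56261642]
```

View pics/w6c.png

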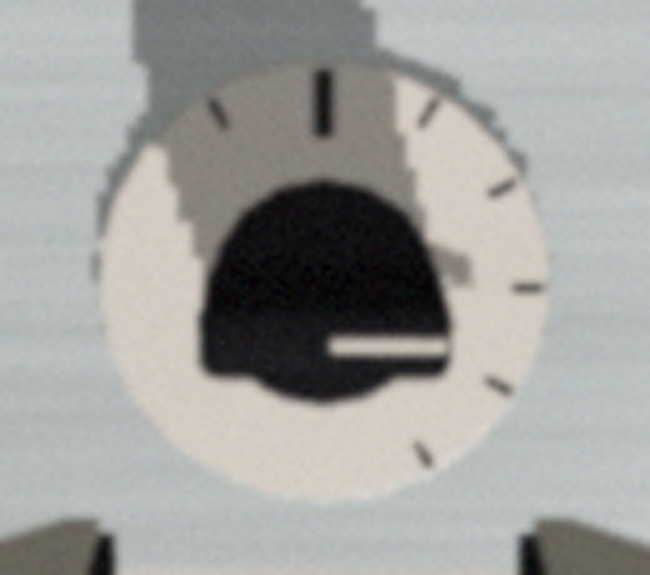

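The pointer stands at +90°, parallel to the mould's y axis. I'll turn the gripper 90° clockwise above the knob, grip the bar's flanks, and turn back counter-clockwise.

{"op": "step_arm", "data": {
  "increments": [-0.24, 0.04, 0, 0, 0, 0, 0, 0.14, 0, 0, 0, 0.14, 0, 0, 0, 0.14, 0, 0, 0, 0.14, 0, 0, 0, 0.14, 0, 0, 0, 0.14, 0, 0, 0, 0.14],
  "grip_force": 15
}}

```text
time_s: 34.9
tcp_pos: [0.6622, -0.2425, 0.2583]
orientation: [0.482, 0.876, 0.0, 0.0]
ft_force: [0.6, -0.1, 0.3]
gripper_width: 0.43
```

{"op": "step_arm", "data": {
  "increments": [0, 0, 0.3, 0.14, 0, 0, 0.5, 0.14, 0, 0, 0.5, 0.14, 0, 0, 0.3, 0.14, 0, 0, 0, 0.03, 0, 0, 0, 0, 0, 0, 0, 0]
}}

```text
time_s: 35.6
tcp_pos: [0.6625, -0.2428, 0.1787]
orientation: [0.713, 0.701, 0.0, 0.0]
ft_force: [0.2, -1.0, 0.2]
gripper_width: 0.43
```

```bash
python3 - <<'E'
from h import *
s=sensors.state(); print(s["joints"],s["gripper_width"]); mv(.662,-.242,.100,-91.08)
f=eyes.grab_frame("wrist"); save(f,"w7.png")
E
```

```text
[-4.17169859e-01  6.73959143e-01  1.23398199e+00 -6.27471682e-06
  1.23272291e+00 -3.99629089e-01] 0.42971880285157327
yaw now -91.00 turn 0.0013 units x 0.015 y -0.011 z 1.573 tcp [ 0.6625 -0.2428  0.1787]
```

View pics/w7.png

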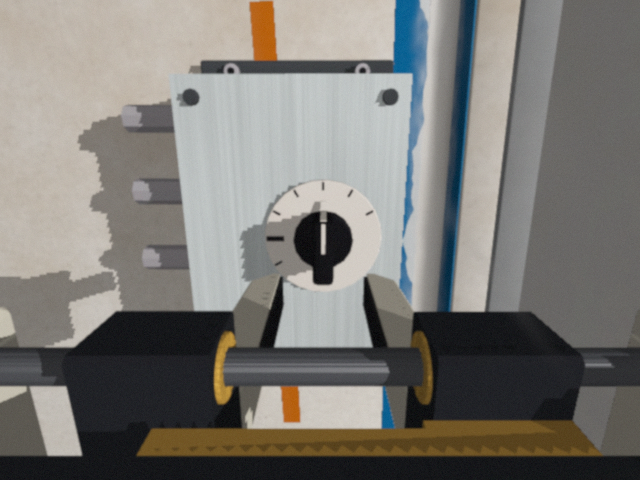

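The bar is vertical at column ~323, centred between the fingers. I'll descend and grip it.

{"op": "step_arm", "data": {
  "increments": [0, 0, 0.5, 0, 0, 0, 0.5, 0, 0, 0, 0.4, 0, 0, 0, 0.17, 0, 0, 0, 0, 0]
}}

```text
time_s: 36.15
tcp_pos: [0.6621, -0.2427, 0.0989]
orientation: [0.714, 0.701, -0.0, -0.001]
ft_force: [-0.1, -0.2, 0.3]
gripper_width: 0.43
```

{"op": "step_arm", "data": {
  "increments": [0, 0, 0, 0, 0, 0, 0, 0, 0, 0, 0, 0, 0, 0, 0, 0, 0, 0, 0, 0],
  "gripper": 8
}}

```text
time_s: 36.65
tcp_pos: [0.6626, -0.2429, 0.1002]
orientation: [0.714, 0.7, 0.0, 0.0]
ft_force: [-1.3, 0.9, 3.9]
gripper_width: 0.146
```

{"op": "step_arm", "data": {
  "increments": [0, 0, 0, -0.1, 0, 0, 0, -0.14, 0, 0, 0, -0.14, 0, 0, 0, -0.14, 0, 0, 0, -0.14, 0, 0, 0, -0.14, 0, 0, 0, -0.14]
}}

```text
time_s: 37.35
tcp_pos: [0.6623, -0.2431, 0.1002]
orientation: [0.317, 0.949, -0.0, 0.0]
ft_force: [-3.8, -1.0, 5.4]
gripper_width: 0.148
```

{"op": "step_arm", "data": {
  "increments": [0, 0, 0, -0.14, 0, 0, 0, -0.14, 0, 0, 0, -0.14, 0, 0, 0, -0.14, 0, 0, 0, -0.06, 0, 0, 0, 0, 0, 0, 0, 0]
}}

```text
time_s: 38.05
tcp_pos: [0.6622, -0.2433, 0.1002]
orientation: [0.015, 1.0, -0.0, -0.0]
ft_force: [-3.8, -1.2, 6.4]
gripper_width: 0.148
```

```bash
python3 - <<'E'
from h import *
mv(.662,-.242,.100,-1.08); print(sensors.state()["wrist_torque"],sensors.state()["ft_force"])
E
```

```text
yaw now -1.70 turn -0.0108 units x 0.005 y 0.026 z 0.004 tcp [ 0.6622 -0.2433  0.1002]
[-0.09572652  0.63946838  0.08063904] [-3.76782645 -1.16857291  6.36002038]
```

{"op": "step_arm", "data": {
  "increments": [0, 0, 0, -0.011, 0, 0, 0, 0, 0, 0, 0, 0]
}}

```text
time_s: 38.35
tcp_pos: [0.6622, -0.2432, 0.1002]
orientation: [0.009, 1.0, -0.0, -0.0]
ft_force: [-3.5, -1.2, 5.0]
gripper_width: 0.149
```

{"op": "step_arm", "data": {
  "increments": [0, 0, 0, 0, 0, 0, 0, 0, 0, 0, 0, 0],
  "gripper": 40
}}

```text
time_s: 38.65
tcp_pos: [0.6624, -0.2428, 0.0993]
orientation: [0.009, 1.0, 0.0, -0.0]
ft_force: [-0.1, -0.4, -0.5]
gripper_width: 0.355
```

{"op": "step_arm", "data": {
  "increments": [0, 0, -0.5, 0, 0, 0, -0.8, 0, 0, 0, -0.9, 0, 0, 0, -0.9, 0, 0, 0, 0, 0, 0, 0, 0, 0]
}}

```text
time_s: 39.25
tcp_pos: [0.6626, -0.2429, 0.255]
orientation: [0.009, 1.0, -0.0, 0.001]
ft_force: [-0.3, 0.1, -0.3]
gripper_width: 0.428
```

```bash
python3 - <<'E'
from h import *
mv(.662,-.242,.100,-1.08)
f=eyes.grab_frame("wrist"); np.savez("w8.npz",**f)
im=f["color"][120:300,220:430,::-1]; cv2.imwrite("pics/w8.png",cv2.resize(im,None,fx=3.3,fy=3.3,interpolation=cv2.INTER_CUBIC))
E
```

```text
yaw now -1.07 turn 0.0002 units x 0.012 y 0.017 z 3.100 tcp [ 0.6626 -0.2429  0.255 ]
```

View pics/w8.png

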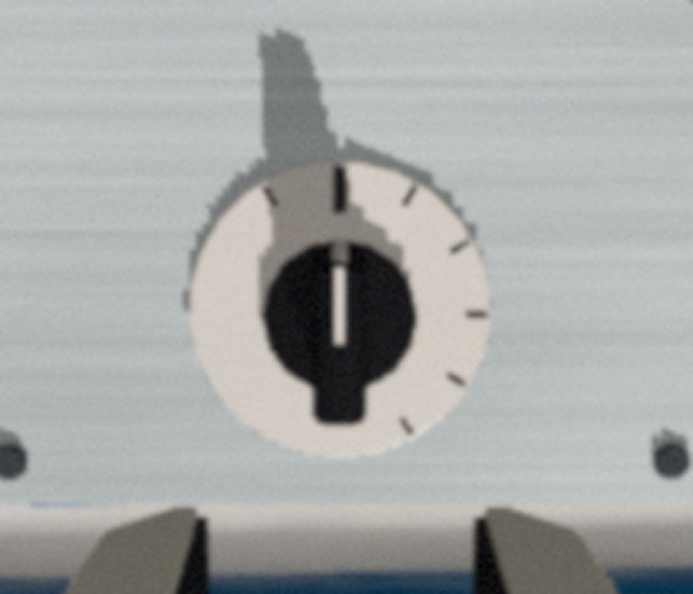

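The pointer (column ~340 of the crop) points straight at the broad zero mark (339,190). I'll make a last numeric check of the rods and bystanders.

```bash
python3 - <<'E'
from h import *
f=eyes.grab_frame("wrist")
for r in rods(f,.052,200): print(r)
f=eyes.grab_frame("scene")
for k in ["wipe_bottle_mid","tape_roll_mid","spirit_level_mid","rod_a_mid"]:
    print(k,[(np.round(d["position"],3).tolist(),round(d["conf"],2)) for d in models.pinpoint(k,f)])
f=eyes.grab_frame("top")
for r in rods(f,minpx=30): print("top",r)
E
```

```text
(array([ 0.5326, -0.2129]), -1.81, np.float64(0.0459), 0.83)
(array([ 0.5337, -0.1562]), -2.42, np.float64(0.0476), 0.61)
(array([ 0.5316, -0.27  ]), -1.96, np.float64(0.0476), 0.56)
wipe_bottle_mid [([0.731, 0.251, 0.076], 0.8)]
tape_roll_mid []
spirit_level_mid [([0.497, -0.52, 0.02], 0.87)]
rod_a_mid []
top (array([ 0.6375, -0.2418]), 70.42, np.float64(0.2917), 0.55)
```

```bash
python3 -c "
from h import *
f=eyes.grab_frame('top'); print(models.pinpoint('tape_roll_mid',f)[:1]); print(order.close_job())"
```

```text
[{'position': [0.7022, 0.0928, 0.0087], 'conf': 0.98}]
the job is handed in; nothing more can be done
None
```

I put all three rods that were in the rack (its right-hand slot was empty) into bores 2, 1 and 0. Each was started from a grip near its middle, regripped about 75 mm further back, lifted level and pushed until it stopped at about 40–45 N. I then turned the keeper dial back about 90° to zero, and handed the job in at about 40 s on the robot's clock.

**Rods:** the last wrist picture shows all three sticking out equally, measured at 46–48 mm against the nominal 50 mm. That gap is within the camera's error, and the firm stop also says they are home.

**Dial:** its pointer stands on the broad zero mark in the close-up.

**Bystanders:** the bottle and the spirit level read within 4 mm of their starting positions in the scene camera. The scene camera's network missed the tape roll, but the top camera found it where it began.

**Disagreement:** in the last top picture the network reported a "rod" about 290 mm long above the mould. I took this as a false detection, probably the arm, because it is too long for a rod. I did not look at that picture.

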